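# Ready the bench centrifuge: clear it, check the rotor, close it

### The job

Get the open centrifuge ready for its run: first take the bottle that has fallen over on its front deck and set it down upright well on the blue bench pad. Then turn the loaded rotor slowly by hand through at least one full turn, without flicking it, to see that it runs free, and let it come to rest. Finally close the lid fully, and leave the other things on the bench where they are.

Things in the scene. Friction and masses are not known exactly. Their poses are not given: they have to be found in the camera images.
- centrifuge: Small white bench centrifuge, fixed to the bench, 296 (x) x 225 (y) x 120 mm high. Origin on the bench, under the axis of its round bowl; -x points to its front (control panel), +x to the lid hinge at the rear, z up. Flat top deck 120 mm up. Open bowl 176 mm across round the origin, floor 44 mm above the bench. Hinge blocks 30 x 30 mm, tops 135 mm up, at x = 126, y = +-70 mm.
- ledge (a point): Middle of the flat ledge of the deck in front of the bowl, 118 mm in front of the bowl axis, 120 mm above the bench. The ledge reaches from 88 to 148 mm in front of the axis; the shut lid covers its rear 25 mm, so the lid cannot shut on the bottle.
- lid_hinge (a point): Centre of the lid's hinge line, which runs along the centrifuge's y axis: 118 mm behind the bowl axis and 129 mm above the bench.
- lid (a joint): Lid angle in rad: 0 = shut, flat on the machine; about 1.8 = standing open, leaning a little back. Flat frame with a clear window, 200 mm wide, 231 mm long from the hinge line, 14 mm thick (7 mm either side of the hinge line's plane). Stiff friction hinge: it stays where it is left; about 1 to 4 N near its front edge move it.
- lid_edge (a point): Middle of the lid's free front edge, on a black finger lip (70 mm wide, 14 mm long, 10 mm thick), 235 mm from the hinge line.
- rotor (a joint): Rotor angle in rad about the vertical bowl axis, anticlockwise from above positive, 0 at the start. No stops; may be turned either way. Light drag (0.03 N m): it follows a push of under 1 N and stops soon after it is let go. It carries four capped tubes 90 degrees apart, held fast in black sleeves, and turns with them.
- rotor_tube (a point): Top centre of one orange tube stopper, 27 mm from the bowl axis, 113 mm above the bench. All four tubes are 17 mm thick, 73 mm long and slope at 45 degrees down and outwards to a foot 78 mm from the axis, 62 mm above the bench.
- rotor_hub (a point): Top of the rotor's central hub (radius 12 mm) on the bowl axis, 115 mm above the bench. Between the tubes the gaps are open down to the rotor's disc: radius 56 mm, its top 67 mm above the bench at the edge, rising to 80 mm within 24 mm of the axis.
- bottle: White square plastic bottle, 38 x 38 mm, body 62 mm tall, grey round cap (26 mm across) up to 90 mm; 0.08 to 0.15 kg. Origin: centre of its underside; z runs from base to cap. It starts lying on a flat side on the centrifuge's front ledge, its axis 19 mm above the deck, cap towards the machine's +y side. A like bottle standing upright on the bench is not the one meant.
- pad: Thin blue bench pad, 130 x 130 x 3 mm, fixed flat on the bench, empty at the start. Origin: centre of its underside; z up.
- bottle2: A second square bottle standing upright on the bench, 38 x 38 x 90 mm, origin centre of its underside. Leave it alone.
- cup: Small jar, 48 mm across, 60 mm tall, origin centre of its underside. Leave it alone.
- marker: Marker pen lying on the bench, 130 mm long along its x, 13 mm thick. Leave it alone.
- tipbox: Open box of pipette tips, 85 x 122 x 54 mm, origin under its centre. Leave it alone.
- labels: Roll of paper labels lying flat, 90 mm across, 30 mm high, origin under its centre. Leave it alone.
- beaker: Beaker, 70 mm across, 85 mm tall, origin under its centre. Leave it alone.
Things that resemble listed ones, but are neither listed nor needed, are in the scene too. Leave any turquoise look-alike of the bottle alone.

How it is judged:
On the way, in this order (a step that is already met when the one before it is completed fails the run):
1. the fallen bottle stands upright on the pad, released, with the lid still open (angle between bottle's own z axis and vertical below 0.12 rad and height (world z) of bottle below 0.01 m and x of bottle in the frame of pad between -0.05 and 0.05 m and y of bottle in the frame of pad between -0.05 and 0.05 m and linear speed of bottle below 0.03 m/s and contact force between bottle and the fingers below 0.1 N and value of joint lid above 0.5 rad), for 0.2 s.
2. the rotor has been turned through a full turn and is at rest, with the lid still open ((value of joint rotor above 6.1 rad or value of joint rotor below -6.1 rad) and velocity of joint rotor between -0.15 and 0.15 rad/s and value of joint lid above 0.5 rad), for 0.2 s.
At the end, for the whole second after the job is handed in: The bottle stands upright (within 0.12 rad) on the pad, its base's centre within 50 mm of the pad's centre along each pad axis, at rest and released; the rotor is at least 6.1 rad (350 degrees) from its start, either way, and at rest; the lid is shut to within 0.03 rad (angle between bottle's own z axis and vertical below 0.12 rad and height (world z) of bottle below 0.01 m and x of bottle in the frame of pad between -0.05 and 0.05 m and y of bottle in the frame of pad between -0.05 and 0.05 m and linear speed of bottle below 0.03 m/s and contact force between bottle and the fingers below 0.1 N and (value of joint rotor above 6.1 rad or value of joint rotor below -6.1 rad) and velocity of joint rotor between -0.15 and 0.15 rad/s and value of joint lid below 0.03 rad); the robot touches nothing.
It fails at once if the rotor is flicked: it turns faster than 8 rad/s (more than one turn a second) (velocity of joint rotor above 8 rad/s or velocity of joint rotor below -8 rad/s).
It fails at once if the bottle is dropped, thrown or knocked off: it moves faster than 0.5 m/s while not in the fingers (linear speed of bottle above 0.5 m/s and contact force between bottle and the fingers below 0.05 N).
It fails at once if one of the other things on the bench is moved by more than 30 mm (distance of any of bottle2, cup, marker, tipbox, labels, beaker from where it was at the start of the episode above 0.03 m).
It also fails if it takes over 72 s, if anything falls off the work surface, if the arm or the gripper's body presses on something with over 40 N, if the wrist force passes 120 N, or if a joint passes its speed limit or range.

### The arm

A 6-joint arm with a two-finger parallel gripper is mounted at the origin on the work surface. World frame = base frame: x ahead of the robot, y to its left, z up, the work surface at z = 0. Lengths are in m, angles in rad, forces in N, time in s.
With the tool pointing down it reaches from about 0.275 to 0.725 m from the base axis. Payload 15.9 kg.
Tool frame: the origin (TCP) lies between the finger pads; the fingertips stand 14 mm ahead of it and the grasp point (between the pads) lies 5 mm behind it; z points along the fingers, y is the line along which they close (so a half turn about z gives the same grasp; the last joint's range is limited). The gripper opens to 85 mm and grips with 20 to 120 N. Pads are 22 mm wide; open, the fingers measure 114 mm over their backs; the gripper's body (76 mm by 85 mm) begins 54 mm behind the grasp point. The pads swing forward as they close: fully open they stand 13 mm farther back than shut.
Start: joints at [-1.173, 0.213, -0.034, 1.323, 0, 1.571], TCP at [0.194, -0.461, 0.245] pointing down, gripper open.
Joint ranges: [-2.98, 2.98], [-0.74, 1.72], [-1.14, 1.35], [-2.1, 2.04], [-1.57, 1.44], [-3.14, 3.14]. Speed limits (rad/s): [1.89, 1.89, 2.39, 2.57, 3.14, 3.14].

### API

Orientations are given as a unit quaternion [x, y, z, w].
In Python, from workcell import robot, viewer gives the robot as it stands.
- The arm moves only by the shell command python3 -m creep 'ROWS' [OPENING]. ROWS is JSON, a list of rows, each an object with "linear": the shift along the tool's x, y, z in mm, a list of three; "dr": the turn, a rotation vector about the tool's x, y, z in degrees, a list of three. A call has 1 to 20 rows; each row is the pose to reach, as a shift and turn from the pose commanded when the call began, along the tool's axes at that moment; what a row does not reach only later rows make up. A row lasts 1/10 s, in which the tool goes at most 50 mm and 8.59 degrees, less where a joint would pass 70% of its speed; a pose out of reach is approached as far as the arm can. A call with a gripper value outside its range is refused whole. OPENING is the opening, from 0 (shut) to 1 (fully open), set as the call begins (- or left out, the last holds). The fingers move at their own pace and stop on an object; the grip force is fixed at half the most. Time passes only in rows, so rows that repeat a pose let the fingers close. It gives the time, the measured TCP pose, the force, the opening and the grip force at its end, in the units of the state.
- robot.get_state(): the state, without advancing time (a new reading comes with each control period).
- viewer.read_camera(name): name is "side" or "top" or "wrist"; returns the picture (384x512x3 uint8, red, green, blue); there is no depth.
- viewer.camera_model(name): a dict with "camera_matrix" (3x3 intrinsics, pixels), "rvec" (rotation vector, rad) and "tvec" (3), from world to camera coordinates, as OpenCV has them. Camera axes: x right, y down, z forward; pixel columns grow to the right and rows downward; lengths in m; the calibration is good to about 2 mm. A picture is of the moment at which its call begins: read the wrist's pose just before it. camera_model takes no time and is no camera call; for the wrist camera it gives the pose at the moment of the call.
- robot.close_job(): hands the job in; it is judged then, once.
The state is a dict: "time": time; "qpos": joint angles; "dq": joint speeds; "joint_efforts": joint torques, N m; "tcp_pos": TCP position; "eef_rot": TCP orientation; "ft_force": force on the tool from outside, world axes, zero at the start; "ft_torque": the same for the moment, N m; "gripper_width": finger opening in m; "gripper_force": force on a finger pad.
Only numpy, scipy, OpenCV 4.12 (cv2) and the standard library are available. Lean on these libraries where they do the work, as an engineer would, in place of code of your own. Each camera call takes 0.05 s, during which the arm holds its last target. There are 200 camera calls.

## Working session

There is one attempt and no reset: what is moved stays moved. The work goes in short steps, Python scripts to look and compute and a shell command to move; the robot and the scene stay as the last step left them, time stands still between calls to the robot, and variables do not carry over. Pictures are saved under pics/ and viewed, at most 10 in all, crops included, and the job is handed in when it is done.

```bash
mkdir -p pics; ls
python3 - <<'E'
from workcell import robot, viewer
import cv2
for n in("top","side"):
    cv2.imwrite(f"pics/{n}0.png",cv2.resize(viewer.read_camera(n)[:,:,::-1],(800,600),interpolation=cv2.INTER_CUBIC))
    m=viewer.camera_model(n);print(n,m)
print(robot.get_state())
E
```

```text
pics
top {'camera_matrix': array([[435.78176079,   0.        , 257.72705425],
       [  0.        , 435.78176079, 184.17747303],
       [  0.        ,   0.        ,   1.        ]]), 'rvec': array([ 2.15127308, -2.18757569,  0.10363219]), 'tvec': array([-0.05048085,  0.51440806,  1.79259056])}
side {'camera_matrix': array([[407.7265806 ,   0.        , 257.29374518],
       [  0.        , 407.7265806 , 187.67391192],
       [  0.        ,   0.        ,   1.        ]]), 'rvec': array([ 1.15882466,  2.33671461, -1.01750874]), 'tvec': array([ 0.36038507, -0.17822212,  1.5890697 ])}
{'time': 0.1, 'qpos': array([-1.17299271e+00,  2.13296662e-01, -3.49710658e-02,  1.32347453e+00,
       -6.60832895e-07,  1.57078702e+00]), 'dq': array([-0.00066075,  0.00077555,  0.00217219, -0.00028355,  0.00053415,
        0.00111409]), 'joint_efforts': array([-5.05925127e-04, -6.87248969e+01,  4.87805450e+01,  1.21848032e-02,
        1.09545448e-05,  6.58921834e-06]), 'tcp_pos': array([ 0.19359126, -0.46070543,  0.2448808 ]), 'eef_rot': array([ 9.80283134e-01,  1.97597454e-01, -9.37768027e-05, -4.63577864e-04]), 'ft_force': array([ 0.21228254, -0.37569069, -1.52886853]), 'ft_torque': array([ 0.02314059, -0.03055869, -0.03371308]), 'gripper_force': 0.0, 'gripper_width': 0.08555676103203524}
```

View pics/top0.png

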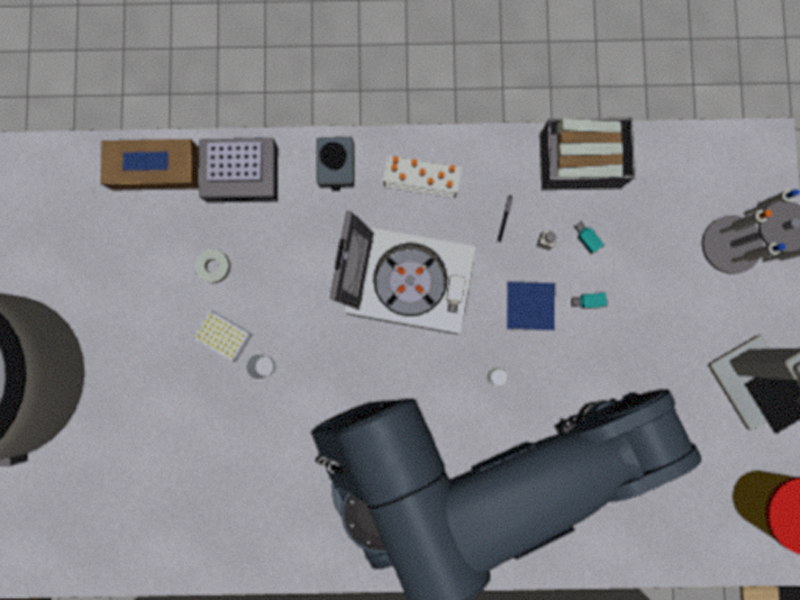

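View pics/side0.png

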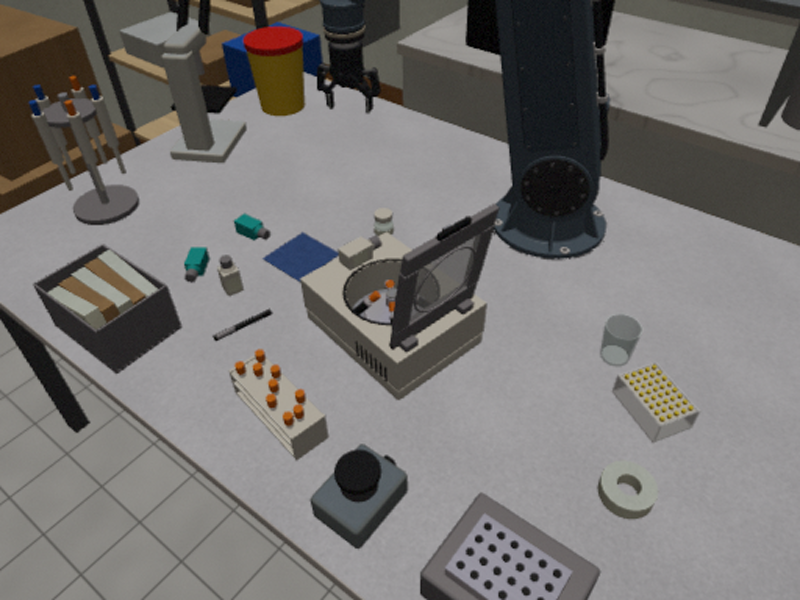

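The top view shows the open centrifuge with its bowl at (411,279) and front corners at (475,245) and (463,333). The fallen bottle is at (456,290) with its cap at (453,307), and the pad is centred at about (531,305). The side view agrees.

```bash
cat > h.py <<'E'
from workcell import robot, viewer
import cv2, numpy as np
from scipy.spatial.transform import Rotation as R
from scipy.optimize import least_squares
S=1.5625
def cam(n):
    m=viewer.camera_model(n); return m["camera_matrix"],R.from_rotvec(np.ravel(m["rvec"])).as_matrix(),np.ravel(m["tvec"])
def proj(n,P,c=None):
    K,Rm,t=c or cam(n); p=(K@(Rm@np.atleast_2d(P).T+t[:,None])).T; return p[:,:2]/p[:,2:]
def back(n,uv,z,c=None):
    K,Rm,t=c or cam(n); d=Rm.T@np.linalg.solve(K,[uv[0],uv[1],1]); o=-Rm.T@t; return o+d*(z-o[2])/d[2]
def fit(obs,x0):
    """obs: list of (cam, uv full px, local xyz); solves x,y,yaw of an upright object"""
    c={n:cam(n) for n in {o[0] for o in obs}}
    def f(q):
        Rz=R.from_euler('z',q[2]).as_matrix(); o=np.array([q[0],q[1],0])
        return np.concatenate([proj(n,o+Rz@np.array(l),c[n])[0]-np.array(u) for n,u,l in obs])
    r=least_squares(f,x0,loss='soft_l1'); return r.x,np.round(r.fun.reshape(-1,2),1)
E
python3 - <<'E'
from h import *
a=lambda u:np.array(u)/S
for nm,u,z in [("bowl",(411,279),.12),("f-",(475,245),.12),("f+",(463,333),.12),("pad",(531,305),0.003),("bot",(456,288),.15),("cup",(498,377),.06),("cap",(453,307),.139),("b2",(547,239),.09)]:
    print(nm,back("top",a(u),z).round(3))
obs=[("top",a((411,279)),(0,0,.12)),("top",a((475,245)),(-.148,-.1125,.12)),("top",a((463,333)),(-.148,.1125,.12)),
("side",a((302,282)),(-.148,-.1125,.12)),("side",a((388,237)),(-.148,.1125,.12)),("side",a((486,305)),(.148,.1125,.12))]
p=back("top",a((411,279)),.12)
print(fit(obs,[p[0],p[1],1.6]))
print(fit(obs,[p[0],p[1],-1.6]))
pc=[("top",a(u)) for u in((508,282),(555,284),(555,330),(507,328))]
print([back(n,u,.003).round(3) for n,u in pc])
pc=[a(u) for u in((264,259),(304,234),(302,257))]
print([back("side",u,.003).round(3) for u in pc])
E
```

```text
bowl [ 0.526 -0.081  0.12 ]
f- [ 0.61  -0.245  0.12 ]
f+ [ 0.387 -0.209  0.12 ]
pad [ 0.463 -0.404  0.003]
bot [ 0.498 -0.192  0.15 ]
cup [ 0.274 -0.302  0.06 ]
cap [ 0.452 -0.184  0.139]
b2 [ 0.628 -0.435  0.09 ]
(array([ 0.5294087 , -0.07390147,  1.36051496]), array([[-1.7, -0.8],
       [-0.7,  0.5],
       [-3.5, -0.2],
       [-1.6, -2.7],
       [-0.7, -3.3],
       [ 0.1, -0.6]]))
(array([ 0.5294087 , -0.07390147,  1.36051497]), array([[-1.7, -0.8],
       [-0.7,  0.5],
       [-3.5, -0.2],
       [-1.6, -2.7],
       [-0.7, -3.3],
       [ 0.1, -0.6]]))
[array([ 0.527, -0.344,  0.003]), array([ 0.519, -0.471,  0.003]), array([ 0.395, -0.466,  0.003]), array([ 0.402, -0.337,  0.003])]
[array([ 0.525, -0.459,  0.003]), array([ 0.401, -0.449,  0.003]), array([ 0.467, -0.392,  0.003])]
```

```bash
cat >> h.py <<'E'
def goto(pos,Rt,s=None):
    """print shift (tool mm) and turn (deg) from measured pose to world pose"""
    s=s or robot.get_state(); R0=R.from_quat(s["eef_rot"])
    d=R0.inv().apply(np.array(pos)-s["tcp_pos"])*1000; r=np.degrees((R0.inv()*Rt).as_rotvec())
    print("linear",d.round(1).tolist(),"dr",r.round(1).tolist(),"rows>=",max(np.linalg.norm(d)/50,np.linalg.norm(r)/8.59).round(1))
def frame(z,y):
    z=np.array(z)/np.linalg.norm(z); y=np.array(y)-z*np.dot(y,z); y/=np.linalg.norm(y)
    return R.from_matrix(np.c_[np.cross(y,z),y,z])
def tilt(az,th,ysign=1):
    """tool z pointing at azimuth az, th below horizontal (rad); y horizontal, left of az if ysign=1"""
    return frame([np.cos(az)*np.cos(th),np.sin(az)*np.cos(th),-np.sin(th)],[-np.sin(az)*ysign,np.cos(az)*ysign,0])
def st():
    s=robot.get_state(); print("t",round(s["time"],2),"tcp",s["tcp_pos"].round(4),"q",s["qpos"].round(2),"R",R.from_quat(s["eef_rot"]).as_matrix().round(3).tolist(),"w",round(s["gripper_width"],4),"F",s["ft_force"].round(1))
def snap(n,f,crop=None,k=S):
    im=viewer.read_camera(n)[:,:,::-1]
    if crop: im=im[crop[1]:crop[3],crop[0]:crop[2]]
    cv2.imwrite(f"pics/{f}.png",cv2.resize(im,None,fx=k,fy=k,interpolation=cv2.INTER_CUBIC))
E
python3 - <<'E'
from h import *
goto([.385,-.172,.26],tilt(1.41-np.pi/2,np.radians(45)))
E
```

```text
linear [288.3, -192.0, -14.9] dr [-57.3, -16.5, -138.2] rows>= 17.5
```

```bash
python3 -m creep '[{"linear":[140,-100,-60],"dr":[-28,-8,-69]},{"linear":[140,-100,-60],"dr":[-28,-8,-69]},{"linear":[140,-100,-60],"dr":[-28,-8,-69]},{"linear":[140,-100,-60],"dr":[-28,-8,-69]},{"linear":[140,-100,-60],"dr":[-28,-8,-69]},{"linear":[140,-100,-60],"dr":[-28,-8,-69]},{"linear":[140,-100,-60],"dr":[-28,-8,-69]},{"linear":[140,-100,-60],"dr":[-28,-8,-69]},{"linear":[288,-192,-15],"dr":[-57.3,-16.5,-138.2]},{"linear":[288,-192,-15],"dr":[-57.3,-16.5,-138.2]},{"linear":[288,-192,-15],"dr":[-57.3,-16.5,-138.2]},{"linear":[288,-192,-15],"dr":[-57.3,-16.5,-138.2]},{"linear":[288,-192,-15],"dr":[-57.3,-16.5,-138.2]},{"linear":[288,-192,-15],"dr":[-57.3,-16.5,-138.2]},{"linear":[288,-192,-15],"dr":[-57.3,-16.5,-138.2]},{"linear":[288,-192,-15],"dr":[-57.3,-16.5,-138.2]},{"linear":[288,-192,-15],"dr":[-57.3,-16.5,-138.2]},{"linear":[288,-192,-15],"dr":[-57.3,-16.5,-138.2]},{"linear":[288,-192,-15],"dr":[-57.3,-16.5,-138.2]},{"linear":[288,-192,-15],"dr":[-57.3,-16.5,-138.2]}]' 1
python3 - <<'E'
from h import *
st(); goto([.385,-.172,.26],tilt(1.41-np.pi/2,np.radians(45)))
c=cam("wrist"); snap("wrist","w1")
import pickle; pickle.dump(c,open("c1.pkl","wb"))
E
```

```text
time: 2.1
tcp_pos: [0.3845, -0.1729, 0.2601]
eef_rot: [0.077, 0.921, -0.031, 0.381]
ft_force: [-1.1, -0.3, -0.8]
gripper_width: 0.0853
gripper_force: 0.0
t 2.1 tcp [ 0.3845 -0.1729  0.2601] q [-0.67 -0.57 -0.92  0.5   0.35 -0.37] R [[-0.697, 0.165, 0.697], [0.118, 0.986, -0.116], [-0.707, 0.001, -0.707]] w 0.0853 F [-1.1 -0.3 -0.8]
linear [-0.2, 1.0, 0.3] dr [-0.2, -0.0, -0.3] rows>= 0.0
```

View pics/w1.png

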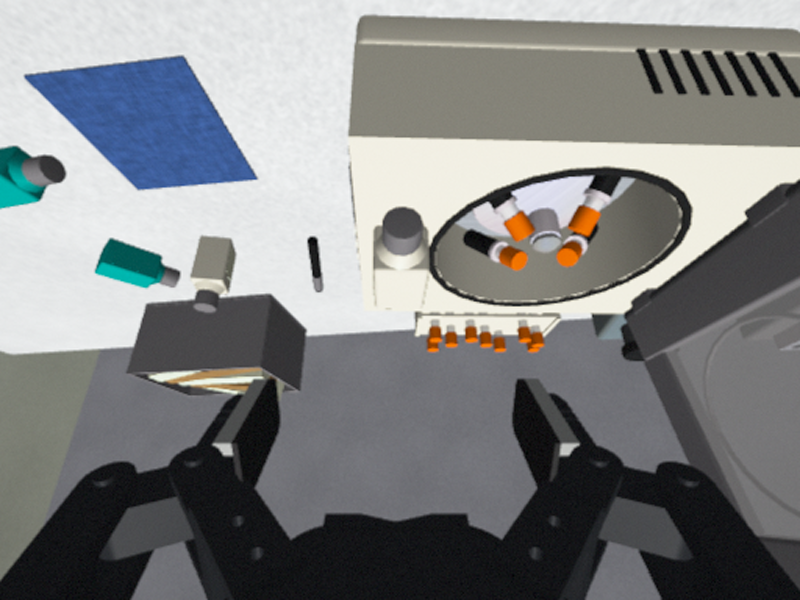

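The wrist view shows the deck's near front corner at (349,136) and the far front corner at (363,307). The bowl rim spans x 431–690 and y 168–303. The bottle lies with its cap at (403,230), its body sides at x 374–428 and its far end at y≈307. The pad corners are at (26,75), (184,56), (257,178) and (138,189).

Run:
```python
from h import *
import pickle; c=pickle.load(open("c1.pkl","rb"))
a=lambda u:np.array(u)/S
t=np.linspace(0,2*np.pi,200)
def f(q):
    Rz=R.from_euler('z',q[2]).as_matrix(); o=np.array([q[0],q[1],0])
    P=o+(Rz@np.c_[.088*np.cos(t),.088*np.sin(t),.12+0*t].T).T
    p=proj(0,P,c)*S; bb=[p[:,0].min(),p[:,0].max(),p[:,1].min(),p[:,1].max()]
    k=proj(0,np.array([o+Rz@np.array(l) for l in[(-.148,.1125,.12),(-.148,-.1125,.12)]]),c)*S
    return np.r_[np.array(bb)-[431,690,168,303],(k-[(349,136),(363,307)]).ravel()]
r=least_squares(f,[.526,-.077,1.41],x_scale=[.01,.01,.1]);m=r.x;print(m.round(4),r.fun.round(1))
Rz=R.from_euler('z',m[2]).as_matrix();o=np.array([m[0],m[1],0])
loc=lambda u,z:(Rz.T@(back(0,a(u),z,c)-o)).round(4)
for nm,u,z in[("capmid",(403,228),.139),("captopedge",(403,207),.152),("fl",(375,307),.12),("fr",(420,307),.12),("fl_t",(376,260),.158),("fr_t",(428,260),.158)]: print(nm,loc(u,z))
# predicted pixels of a bottle at y offset 0 lying on ledge, base at y=-.045
for x0,y0 in[(-.118,-.045),(-.118,-.035)]:
    L=[(sx*.019,yy,zz) for yy in(0,.062) for sx in(-1,1) for zz in(.12,.158)]+[(0,.062,.139),(0,.09,.139)]
    P=np.array([o+Rz@np.array([x0+l[0],y0+l[1],l[2]]) for l in L]);print((proj(0,P,c)*S).round(0).tolist())
P=[back(0,a(u),.003,c) for u in((26,75),(184,56),(257,178),(138,189))];print(np.round(P,3),np.mean(P,0))
```

```text
[ 0.5258 -0.0745  1.3813] [ 5.8 -4.2  2.2 -2.7 -1.9 -3.7  2.6  2.3]
capmid [-0.1168  0.055   0.139 ]
captopedge [-0.1184  0.0923  0.152 ]
fl [-0.1384 -0.1066  0.12  ]
fr [-0.0935 -0.1056  0.12  ]
fl_t [-0.1335  0.0475  0.158 ]
fr_t [-0.1011  0.0482  0.158 ]
[[375.0, 277.0], [374.0, 318.0], [419.0, 278.0], [420.0, 318.0], [373.0, 237.0], [372.0, 283.0], [425.0, 237.0], [427.0, 283.0], [399.0, 259.0], [401.0, 237.0]]
[[375.0, 272.0], [374.0, 313.0], [420.0, 272.0], [421.0, 314.0], [373.0, 229.0], [371.0, 276.0], [426.0, 229.0], [428.0, 276.0], [400.0, 252.0], [401.0, 228.0]]
[[ 0.396 -0.459  0.003]
 [ 0.403 -0.331  0.003]
 [ 0.53  -0.338  0.003]
 [ 0.525 -0.467  0.003]] [ 0.46362721 -0.39876914  0.003     ]
```

Run:
```python
import cv2
im=cv2.imread("pics/w1.png"); cv2.imwrite("pics/w1c.png",cv2.resize(im[190:320,340:450],None,fx=4,fy=4,interpolation=cv2.INTER_CUBIC))
```

```text
(no output)
```

View pics/w1c.png

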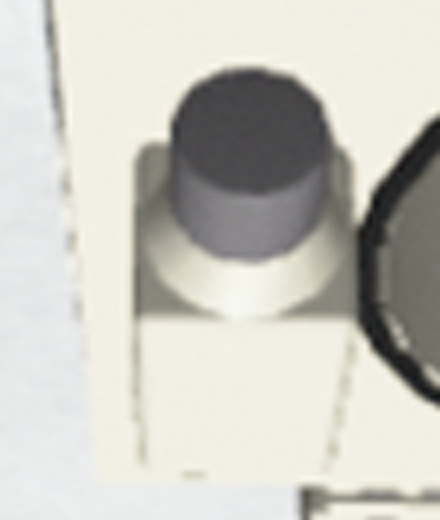

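```bash
cat >> h.py <<'E'
YAW=1.381; O=np.array([.526,-.0755,0]); RZ=R.from_euler('z',YAW)
W=lambda l:O+RZ.apply(l)
E
python3 - <<'E'
from h import *
T=tilt(YAW-np.pi/2,np.radians(45)); z=T.as_matrix()[:,2]
g=W([-.117,.014,.146]); print(g)
goto(g+.005*z,T); goto(g-.055*z,T)
E
```

```text
[ 0.49017831 -0.18775777  0.146     ]
linear [5.5, 2.0, 161.1] dr [1.1, 0.0, 1.0] rows>= 3.2
linear [5.4, 3.1, 101.1] dr [1.1, 0.0, 1.0] rows>= 2.0
```

```bash
python3 -m creep '[{"linear":[5.5,3,50],"dr":[1.1,0,1]},{"linear":[5.5,3,90],"dr":[1.1,0,1]},{"linear":[5.5,2,115],"dr":[1.1,0,1]},{"linear":[5.5,2,135],"dr":[1.1,0,1]},{"linear":[5.5,2,150],"dr":[1.1,0,1]},{"linear":[5.5,2,161],"dr":[1.1,0,1]},{"linear":[5.5,2,161],"dr":[1.1,0,1]},{"linear":[5.5,2,161],"dr":[1.1,0,1]}]'
python3 - <<'E'
from h import *
st(); snap("wrist","w2")
E
```

```text
time: 2.95
tcp_pos: [0.4938, -0.1874, 0.1427]
eef_rot: [0.086, 0.92, -0.036, 0.381]
ft_force: [-0.1, -0.5, 0.3]
gripper_width: 0.0852
gripper_force: 0.0
t 2.95 tcp [ 0.4938 -0.1874  0.1427] q [-0.48 -0.15 -1.05 -0.1   0.2  -0.21] R [[-0.695, 0.186, 0.695], [0.13, 0.983, -0.132], [-0.707, -0.001, -0.707]] w 0.0852 F [-0.1 -0.5  0.3]
```

View pics/w2.png

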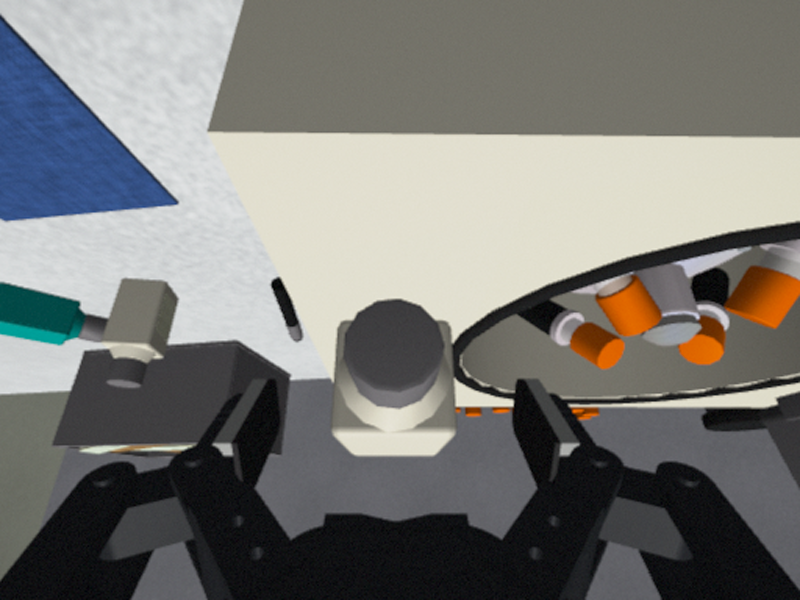

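The bottle is centred between the fingers: body x 333–455, cap disc at (393,345) and pads at x 250 and 545. I'll check the depth against the camera model.

Run:
```python
from h import *
s=robot.get_state(); c=cam("wrist")
L=[("capface",(-.1175,.062,.139)),("shoulderTopL",(-.1365,.034,.158)),("shoulderTopR",(-.0985,.034,.158)),("baseTopL",(-.1365,-.028,.158)),("baseTopR",(-.0985,-.028,.158)),("shoulderBotL",(-.1365,.034,.12))]
for n,l in L: print(n,(proj(0,W(l),c)*S).round(0))
Rt=R.from_quat(s["eef_rot"])
for q in((0,0,-.005),(0,.0425,.014),(0,.0425,.001)): print(q,(proj(0,s["tcp_pos"]+Rt.apply(q),c)*S).round(0))
```

```text
capface [[390. 341.]]
shoulderTopL [[325. 436.]]
shoulderTopR [[456. 436.]]
baseTopL [[347. 455.]]
baseTopR [[436. 455.]]
shoulderBotL [[334. 315.]]
(0, 0, -0.005) [[395. 409.]]
(0, 0.0425, 0.014) [[504. 381.]]
(0, 0.0425, 0.001) [[513. 399.]]
```

```bash
python3 -m creep '[{"linear":[0,0,0],"dr":[0,0,0]},{"linear":[0,0,0],"dr":[0,0,0]},{"linear":[0,0,0],"dr":[0,0,0]},{"linear":[0,0,0],"dr":[0,0,0]},{"linear":[0,0,0],"dr":[0,0,0]},{"linear":[0,0,0],"dr":[0,0,0]},{"linear":[0,0,0],"dr":[0,0,0]},{"linear":[0,0,0],"dr":[0,0,0]},{"linear":[-7,0,-7],"dr":[0,0,0]},{"linear":[-20,0,-20],"dr":[0,0,0]},{"linear":[-40,0,-40],"dr":[0,0,0]},{"linear":[-70,0,-70],"dr":[0,0,0]},{"linear":[-100,0,-100],"dr":[0,0,0]},{"linear":[-100,0,-100],"dr":[0,0,0]}]' 0
python3 - <<'E'
from h import *
st()
# place pose: bottle upright -> rotate about tool y so tool goes 45deg past vertical, then yaw
T0=tilt(YAW-np.pi/2,np.radians(45))
yax=T0.as_matrix()[:,1]
for sg in(1,-1):
    Q=R.from_rotvec(sg*np.pi/2*yax); print(sg,"cap dir ->",Q.apply(RZ.apply([0,1,0])).round(2))
Q=R.from_rotvec(np.pi/2*yax)
for yw in(-120,-150):
    T=R.from_euler('z',yw,degrees=True)*Q*T0; print(yw,"z",T.as_matrix()[:,2].round(2)); goto([.45,-.395,.26],T)
E
```

```text
time: 4.4
tcp_pos: [0.4956, -0.1888, 0.2911]
eef_rot: [0.085, 0.918, -0.038, 0.385]
ft_force: [-0.4, -0.7, -2.2]
gripper_width: 0.0371
gripper_force: 60.2
t 4.4 tcp [ 0.4956 -0.1888  0.2911] q [-0.48 -0.34 -0.76  0.38  0.2  -0.21] R [[-0.689, 0.186, 0.701], [0.127, 0.983, -0.136], [-0.714, -0.005, -0.7]] w 0.0371 F [-0.4 -0.7 -2.2]
1 cap dir -> [-0.  0.  1.]
-1 cap dir -> [-0.  0. -1.]
-120 z [ 0.46  0.53 -0.71]
linear [27.4, -210.9, 17.8] dr [0.4, 52.8, 128.7] rows>= 16.2
-150 z [ 0.67  0.23 -0.71]
linear [27.4, -210.9, 17.8] dr [0.6, 29.9, 156.5] rows>= 18.5
```

```bash
python3 -m creep '[{"linear":[2,-20,0],"dr":[0,5,13]},{"linear":[4,-40,2],"dr":[0,10,25]},{"linear":[6,-60,4],"dr":[0.4,52.8,128.7]},{"linear":[8,-80,6],"dr":[0.4,52.8,128.7]},{"linear":[10,-100,8],"dr":[0.4,52.8,128.7]},{"linear":[13,-120,10],"dr":[0.4,52.8,128.7]},{"linear":[16,-140,12],"dr":[0.4,52.8,128.7]},{"linear":[20,-160,14],"dr":[0.4,52.8,128.7]},{"linear":[23,-180,16],"dr":[0.4,52.8,128.7]},{"linear":[27.4,-211,18],"dr":[0.4,52.8,128.7]},{"linear":[27.4,-211,18],"dr":[0.4,52.8,128.7]},{"linear":[27.4,-211,18],"dr":[0.4,52.8,128.7]},{"linear":[27.4,-211,18],"dr":[0.4,52.8,128.7]},{"linear":[27.4,-211,18],"dr":[0.4,52.8,128.7]},{"linear":[27.4,-211,18],"dr":[0.4,52.8,128.7]},{"linear":[27.4,-211,18],"dr":[0.4,52.8,128.7]},{"linear":[27.4,-211,18],"dr":[0.4,52.8,128.7]},{"linear":[27.4,-211,18],"dr":[0.4,52.8,128.7]},{"linear":[27.4,-211,18],"dr":[0.4,52.8,128.7]},{"linear":[27.4,-211,18],"dr":[0.4,52.8,128.7]}]'
python3 - <<'E'
from h import *
st()
T0=tilt(YAW-np.pi/2,np.radians(45)); Q=R.from_rotvec(np.pi/2*T0.as_matrix()[:,1])
T=R.from_euler('z',-120,degrees=True)*Q*T0; goto([.45,-.395,.26],T)
a=viewer.read_camera("side")[110:250,120:310,::-1]; b=viewer.read_camera("wrist")[:,:,::-1]
a=cv2.resize(a,(760//2*1,280)); b=cv2.resize(b,(374,280)); cv2.imwrite("pics/p3.png",cv2.hconcat([a,b]))
E
```

```text
time: 6.4
tcp_pos: [0.4482, -0.3938, 0.253]
eef_rot: [0.841, 0.384, 0.346, -0.161]
ft_force: [-0.1, 0.7, -1.0]
gripper_width: 0.0372
gripper_force: 60.3
t 6.4 tcp [ 0.4482 -0.3938  0.253 ] q [-1.06  0.63  0.36  1.64  0.72  1.1 ] R [[0.466, 0.757, 0.457], [0.534, -0.653, 0.537], [0.705, -0.006, -0.709]] w 0.0372 F [-0.1  0.7 -1. ]
linear [5.1, 2.1, -4.8] dr [-0.3, 0.2, -0.2] rows>= 0.1
```

View pics/p3.png

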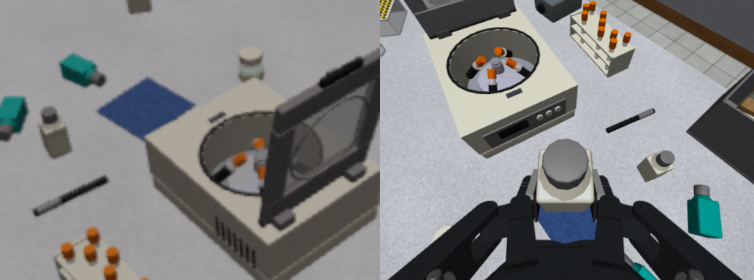

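The bottle is held upright over the pad. I'll lower it in steps.

```bash
python3 -m creep '[{"linear":[-25,3,29],"dr":[0,0,0]},{"linear":[-55,6,60],"dr":[0,0,0]},{"linear":[-85,9,90],"dr":[0,0,0]},{"linear":[-110,12,116],"dr":[0,0,0]},{"linear":[-125,13,132],"dr":[0,0,0]},{"linear":[-132.5,13,140],"dr":[0,0,0]},{"linear":[-137,13,145],"dr":[0,0,0]},{"linear":[-137,13,145],"dr":[0,0,0]},{"linear":[-137,13,145],"dr":[0,0,0]}]'; python3 -m creep '[{"linear":[-1.4,0,1.4],"dr":[0,0,0]},{"linear":[-2.1,0,2.1],"dr":[0,0,0]},{"linear":[-2.8,0,2.8],"dr":[0,0,0]},{"linear":[-3.5,0,3.5],"dr":[0,0,0]},{"linear":[-3.5,0,3.5],"dr":[0,0,0]}]'
```

```text
time: 7.4
tcp_pos: [0.4604, -0.3978, 0.0541]
eef_rot: [0.841, 0.383, 0.346, -0.162]
ft_force: [0.4, -0.1, -1.2]
gripper_width: 0.0373
gripper_force: 60.4
time: 7.9
tcp_pos: [0.46, -0.3973, 0.0479]
eef_rot: [0.841, 0.382, 0.346, -0.162]
ft_force: [0.2, 0.7, -1.3]
gripper_width: 0.0375
gripper_force: 60.4
```

```bash
for i in 1 2 3; do python3 -m creep '[{"linear":[-0.7,0,0.7],"dr":[0,0,0]},{"linear":[-1.4,0,1.4],"dr":[0,0,0]},{"linear":[-1.4,0,1.4],"dr":[0,0,0]}]' | egrep 'tcp|ft_f'; done
```

```text
tcp_pos: [0.46, -0.3972, 0.0458]
ft_force: [0.3, -0.6, -1.1]
tcp_pos: [0.4599, -0.3972, 0.0438]
ft_force: [-0.1, -0.3, -2.4]
tcp_pos: [0.4599, -0.3972, 0.0419]
ft_force: [0.4, 0.8, -1.5]
```

```bash
for i in 1 2 3; do python3 -m creep '[{"linear":[-0.5,0,0.5],"dr":[0,0,0]},{"linear":[-1,0,1],"dr":[0,0,0]},{"linear":[-1,0,1],"dr":[0,0,0]}]' | egrep 'tcp|ft_f'; done
python3 - <<'E'
from h import *
snap("side","s4",(155,110,235,190),7)
E
```

```text
tcp_pos: [0.4599, -0.3972, 0.0405]
ft_force: [0.3, -0.2, -1.6]
tcp_pos: [0.46, -0.3973, 0.0403]
ft_force: [-7.6, 1.6, 14.5]
tcp_pos: [0.4601, -0.3973, 0.0402]
ft_force: [-15.8, 4.0, 32.0]
```

View pics/s4.png

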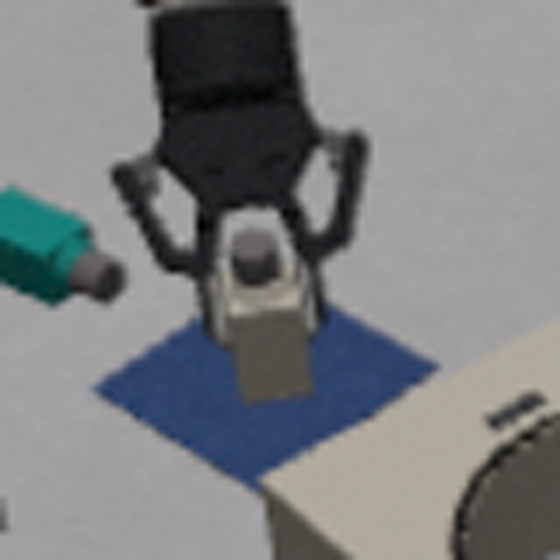

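The bottle is upright on the pad, in contact at the expected height. I'll unload it, release and retreat.

```bash
python3 -m creep '[{"linear":[1.4,0,-1.4],"dr":[0,0,0]},{"linear":[1.4,0,-1.4],"dr":[0,0,0]},{"linear":[1.4,0,-1.4],"dr":[0,0,0]}]' | egrep 'tcp|ft_f'; python3 -m creep '[{"linear":[0,0,0],"dr":[0,0,0]},{"linear":[0,0,0],"dr":[0,0,0]},{"linear":[0,0,0],"dr":[0,0,0]},{"linear":[0,0,0],"dr":[0,0,0]},{"linear":[0,0,0],"dr":[0,0,0]},{"linear":[0,0,0],"dr":[0,0,0]},{"linear":[0,0,-10],"dr":[0,0,0]},{"linear":[0,0,-25],"dr":[0,0,0]},{"linear":[0,0,-50],"dr":[0,0,0]},{"linear":[0,0,-85],"dr":[0,0,0]},{"linear":[0,0,-130],"dr":[0,0,0]},{"linear":[0,0,-175],"dr":[0,0,0]},{"linear":[0,0,-200],"dr":[0,0,0]},{"linear":[0,0,-200],"dr":[0,0,0]}]' 1
python3 - <<'E'
from h import *
st()
T=frame([0,0,-1],[np.cos(YAW),np.sin(YAW),0])
q=robot.get_state()["qpos"]
c=cam("wrist");snap("wrist","w5")
import pickle; pickle.dump(c,open("c5.pkl","wb"))
E
```

```text
tcp_pos: [0.4601, -0.3975, 0.0403]
ft_force: [-5.3, -2.6, 10.6]
time: 11.45
tcp_pos: [0.3667, -0.5075, 0.1838]
eef_rot: [0.842, 0.382, 0.346, -0.16]
ft_force: [-0.1, 0.0, -1.1]
gripper_width: 0.0856
gripper_force: 0.0
t 11.45 tcp [ 0.3667 -0.5075  0.1838] q [-1.24  0.87  0.62  1.78  0.65  0.89] R [[0.469, 0.754, 0.46], [0.533, -0.657, 0.534], [0.705, -0.005, -0.71]] w 0.0856 F [-0.1  0.  -1.1]
```

View pics/w5.png

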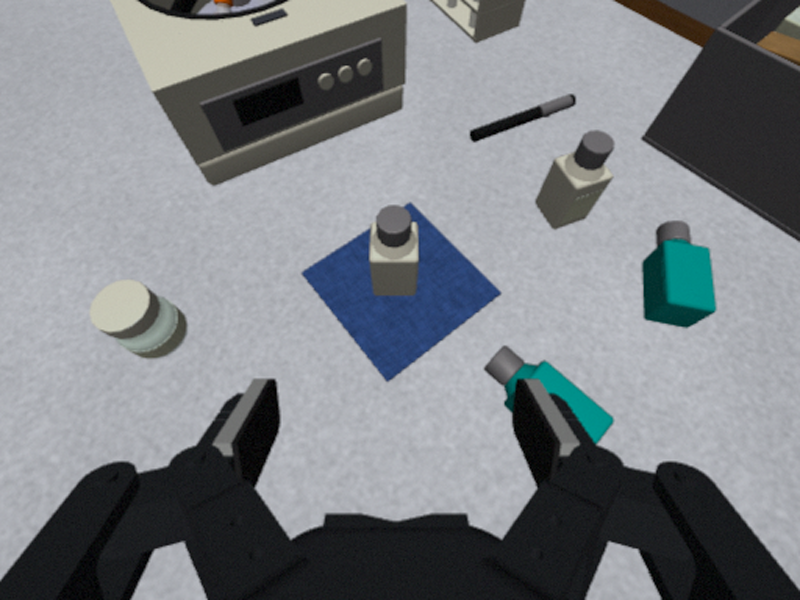

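The bottle stands upright near the pad centre, with its base at (393,290). Next I'll get the tube angles from the first wrist picture.

Run:
```python
from h import *
import pickle; c=pickle.load(open("c1.pkl","rb")); c5=pickle.load(open("c5.pkl","rb"))
print("bottle base",back(0,np.array((394,288))/S,.003,c5).round(3))
for u,z in[((515,235),.113),((584,230),.113),((567,259),.113),((516,262),.113),((545,241),.115)]:
    l=RZ.inv().apply(back(0,np.array(u)/S,z,c)-O); print(l.round(3),np.hypot(*l[:2]).round(3),np.degrees(np.arctan2(l[1],l[0])).round(0))
T=frame([0,0,-1],[np.cos(YAW),np.sin(YAW),0])
goto(W([0,0,.22]),T)
goto(W([-.2,0,.25]),T)
```

```text
bottle base [ 0.457 -0.403  0.003]
[-0.029  0.012  0.113] 0.032 158.0
[0.02  0.019 0.113] 0.028 44.0
[ 0.024 -0.022  0.113] 0.032 -43.0
[-0.017 -0.028  0.113] 0.033 -122.0
[-0.005  0.007  0.115] 0.009 127.0
linear [330.0, -163.3, 276.5] dr [46.4, -27.2, -113.1] rows>= 14.6
linear [229.1, -63.2, 132.8] dr [46.4, -27.2, -113.1] rows>= 14.6
```

Run:
```python
from h import *
T=frame([0,0,-1],[np.cos(YAW),np.sin(YAW),0])
goto(W([-.05,0,.30]),T)
```

```text
linear [355.9, -138.8, 189.2] dr [46.4, -27.2, -113.1] rows>= 14.6
```

```bash
python3 -m creep '[{"linear":[30,0,-30],"dr":[0,0,0]},{"linear":[60,0,-60],"dr":[0,0,0]},{"linear":[85,0,-85],"dr":[4,-2,-8]},{"linear":[110,-10,-65],"dr":[46.4,-27.2,-113.1]},{"linear":[135,-20,-40],"dr":[46.4,-27.2,-113.1]},{"linear":[160,-35,-20],"dr":[46.4,-27.2,-113.1]},{"linear":[185,-50,10],"dr":[46.4,-27.2,-113.1]},{"linear":[210,-65,40],"dr":[46.4,-27.2,-113.1]},{"linear":[235,-80,65],"dr":[46.4,-27.2,-113.1]},{"linear":[260,-95,90],"dr":[46.4,-27.2,-113.1]},{"linear":[285,-110,120],"dr":[46.4,-27.2,-113.1]},{"linear":[310,-125,150],"dr":[46.4,-27.2,-113.1]},{"linear":[335,-135,170],"dr":[46.4,-27.2,-113.1]},{"linear":[356,-139,189],"dr":[46.4,-27.2,-113.1]},{"linear":[356,-139,189],"dr":[46.4,-27.2,-113.1]},{"linear":[356,-139,189],"dr":[46.4,-27.2,-113.1]},{"linear":[356,-139,189],"dr":[46.4,-27.2,-113.1]},{"linear":[356,-139,189],"dr":[46.4,-27.2,-113.1]}]' 0
python3 - <<'E'
from h import *
st(); T=frame([0,0,-1],[np.cos(YAW),np.sin(YAW),0])
goto(W([-.05,0,.30]),T)
c=cam("wrist");snap("wrist","w6")
import pickle; pickle.dump(c,open("c6.pkl","wb"))
E
```

```text
time: 13.3
tcp_pos: [0.5161, -0.1214, 0.2997]
eef_rot: [0.092, 0.996, 0.001, -0.0]
ft_force: [-0.9, -0.2, 0.1]
gripper_width: 0.0001
gripper_force: 0.0
t 13.3 tcp [ 0.5161 -0.1214  0.2997] q [-0.23  0.28  0.19  1.48  0.   -0.05] R [[-0.983, 0.182, -0.001], [0.182, 0.983, 0.002], [0.001, 0.002, -1.0]] w 0.0001 F [-0.9 -0.2  0.1]
linear [-1.1, -3.1, -0.3] dr [0.1, -0.0, 0.4] rows>= 0.1
```

View pics/w6.png

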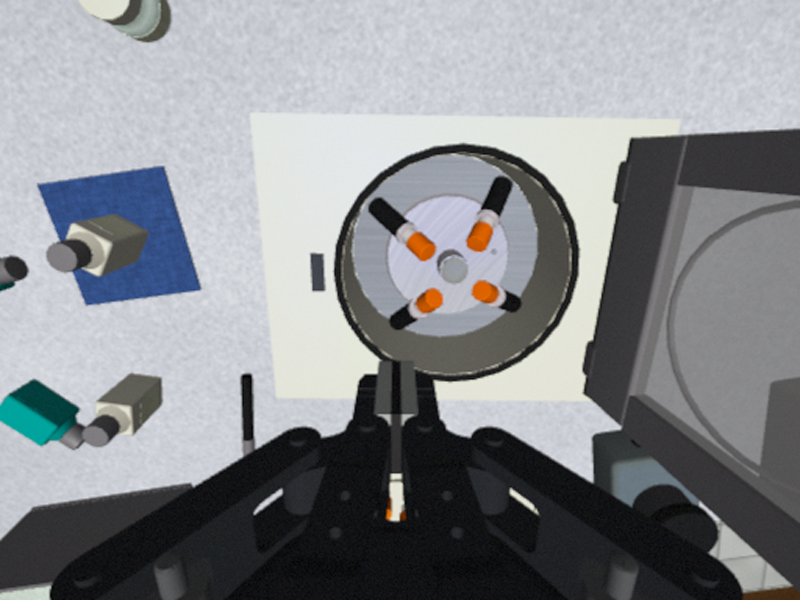

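From above, the hub is at (453,266) and the stopper tops are at about (424,247), (480,238), (485,291) and (432,298). The rim spans 335–579 by 145–380, and the fingers are shut.

Run:
```python
from h import *
import pickle; c=pickle.load(open("c6.pkl","rb"))
a=lambda u:np.array(u)/S
B=lambda u,z:back(0,a(u),z,c)
print("hub",B((453,266),.115).round(4))
K=[B(u,.12) for u in((250,112),(680,120),(275,398))]
print("deck +y edge dir",np.degrees(np.arctan2(*(K[1]-K[0])[[1,0]])),np.linalg.norm(K[1]-K[0]),"front dir",np.degrees(np.arctan2(*(K[0]-K[2])[[1,0]]))-90,np.linalg.norm(K[2]-K[0]))
print("rim",[B(u,.12).round(3) for u in((335,262),(579,262),(455,145),(455,380))])
h=B((453,266),.115)
for u in((424,247),(480,238),(485,291),(432,298)):
    l=R.from_euler('z',-YAW).apply(B(u,.113)-h);print(np.hypot(*l[:2]).round(3),np.degrees(np.arctan2(l[1],l[0])).round(0))
print("tip", [(proj(0,robot.get_state()["tcp_pos"]+R.from_quat(robot.get_state()["eef_rot"]).apply((x,y,.014)),c)*S).round(0).tolist() for x,y in((.011,.01),(.011,-.01),(-.011,.01))])
```

```text
hub [ 0.5246 -0.0768  0.115 ]
deck +y edge dir 78.43341765867069 0.29523070712799004 front dir 78.30265171873296 0.22588157951790983
rim [array([ 0.503, -0.166,  0.12 ]), array([0.538, 0.018, 0.12 ]), array([ 0.437, -0.064,  0.12 ]), array([ 0.622, -0.089,  0.12 ])]
0.027 148.0
0.03 48.0
0.034 -38.0
0.031 -119.0
tip [[[420.0, 352.0]], [[368.0, 352.0]], [[419.0, 402.0]]]
```

```bash
cat >> h.py <<'E'
YAW=1.368; O=np.array([.525,-.0767,0]); RZ=R.from_euler('z',YAW)
TD=frame([0,0,-1],[np.cos(YAW),np.sin(YAW),0])
E
python3 - <<'E'
from h import *
d=np.radians
goto(W([-.0078,.0443,.16]),TD); goto(W([-.0078,.0443,.10]),TD)
f=lambda p,p0:[round(45*(np.sin(d(p))-np.sin(d(p0)))),round(45*(np.cos(d(p))-np.cos(d(p0))))]
print([f(p,100) for p in range(112,341,12)]); print([f(p,340) for p in range(352,533,12)])
E
```

```text
linear [43.8, 38.4, 139.9] dr [0.2, -0.1, 0.9] rows>= 3.0
linear [43.7, 38.3, 199.9] dr [0.2, -0.1, 0.9] rows>= 4.2
[[-3, -9], [-7, -17], [-13, -25], [-20, -30], [-29, -34], [-38, -37], [-47, -37], [-57, -35], [-65, -32], [-73, -27], [-80, -20], [-85, -12], [-88, -3], [-89, 6], [-89, 16], [-86, 25], [-82, 33], [-76, 40], [-68, 46], [-60, 50]]
[[9, 2], [19, 3], [28, 1], [37, -3], [44, -8], [51, -15], [56, -23], [59, -31], [60, -41], [60, -50], [57, -59], [53, -67], [47, -75], [39, -80], [31, -85], [22, -87]]
```

```bash
python3 -m creep '[{"linear":[22,19,40],"dr":[0.2,0,0.9]},{"linear":[44,38,75],"dr":[0.2,0,0.9]},{"linear":[44,38,110],"dr":[0.2,0,0.9]},{"linear":[44,38,140],"dr":[0.2,0,0.9]},{"linear":[44,38,140],"dr":[0.2,0,0.9]},{"linear":[44,38,160],"dr":[0.2,0,0.9]},{"linear":[44,38,175],"dr":[0.2,0,0.9]},{"linear":[44,38,188],"dr":[0.2,0,0.9]},{"linear":[44,38,195],"dr":[0.2,0,0.9]},{"linear":[44,38,200],"dr":[0.2,0,0.9]},{"linear":[44,38,200],"dr":[0.2,0,0.9]},{"linear":[44,38,200],"dr":[0.2,0,0.9]}]'
python3 - <<'E'
from h import *
goto(W([-.0078,.0443,.10]),TD)
E
```

```text
time: 14.55
tcp_pos: [0.4807, -0.0772, 0.1008]
eef_rot: [0.102, 0.995, -0.001, -0.0]
ft_force: [0.1, 0.3, -0.2]
gripper_width: -0.0001
gripper_force: 0.0
linear [1.0, 1.6, 0.8] dr [-0.1, -0.0, -0.0] rows>= 0.0
```

```bash
python3 -m creep '[{"linear":[-1,-4,0],"dr":[0,0,0]},{"linear":[-3,-9,0],"dr":[0,0,0]},{"linear":[-5,-13,0],"dr":[0,0,0]},{"linear":[-7,-17,0],"dr":[0,0,0]},{"linear":[-13,-25,0],"dr":[0,0,0]},{"linear":[-20,-30,0],"dr":[0,0,0]},{"linear":[-29,-34,0],"dr":[0,0,0]},{"linear":[-38,-37,0],"dr":[0,0,0]},{"linear":[-47,-37,0],"dr":[0,0,0]}]'
python3 - <<'E'
from h import *
snap("wrist","w7",None,1.2)
E
```

```text
time: 15.45
tcp_pos: [0.5196, -0.1233, 0.1001]
eef_rot: [0.102, 0.995, -0.001, -0.001]
ft_force: [-1.3, -0.3, 0.8]
gripper_width: 0.0001
gripper_force: 0.5
```

View pics/w7.png

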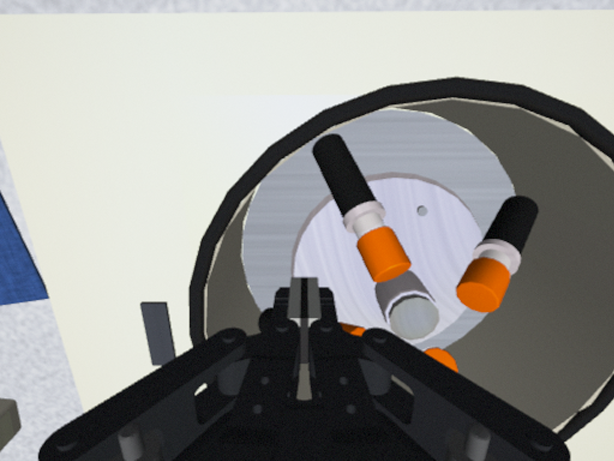

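The rotor is following: the trailing tube is now at (360,215) and the hub at (412,318). I'll continue the arc.

Run:
```python
from h import *
d=np.radians
f=lambda p,p0:[round(45*(np.sin(d(p))-np.sin(d(p0)))),round(45*(np.cos(d(p))-np.cos(d(p0))))]
print([f(p,184) for p in range(196,425,12)]); print([f(p,424) for p in range(436,545,12)])
goto(W([.045*np.cos(d(184)),.045*np.sin(d(184)),.1]),TD)
```

```text
[[-9, 2], [-18, 5], [-26, 10], [-32, 17], [-37, 25], [-41, 34], [-42, 43], [-41, 53], [-39, 62], [-34, 70], [-28, 77], [-21, 83], [-12, 87], [-3, 89], [6, 90], [16, 88], [24, 85], [32, 79], [39, 73], [44, 65]]
[[3, -9], [5, -18], [4, -28], [1, -37], [-3, -45], [-9, -52], [-17, -58], [-25, -62], [-34, -64], [-44, -65]]
linear [2.2, 1.6, 0.1] dr [-0.1, -0.0, -0.0] rows>= 0.1
```

```bash
python3 -m creep '[{"linear":[-4,1,0],"dr":[0,0,0]},{"linear":[-9,2,0],"dr":[0,0,0]},{"linear":[-18,5,0],"dr":[0,0,0]},{"linear":[-26,10,0],"dr":[0,0,0]},{"linear":[-32,17,0],"dr":[0,0,0]},{"linear":[-37,25,0],"dr":[0,0,0]},{"linear":[-41,34,0],"dr":[0,0,0]},{"linear":[-42,43,0],"dr":[0,0,0]},{"linear":[-41,53,0],"dr":[0,0,0]},{"linear":[-39,62,0],"dr":[0,0,0]},{"linear":[-34,70,0],"dr":[0,0,0]},{"linear":[-28,77,0],"dr":[0,0,0]},{"linear":[-21,83,0],"dr":[0,0,0]},{"linear":[-12,87,0],"dr":[0,0,0]},{"linear":[-3,89,0],"dr":[0,0,0]},{"linear":[6,90,0],"dr":[0,0,0]},{"linear":[16,88,0],"dr":[0,0,0]},{"linear":[24,85,0],"dr":[0,0,0]},{"linear":[32,79,0],"dr":[0,0,0]},{"linear":[39,73,0],"dr":[0,0,0]}]';  python3 - <<'E'
from h import *
d=np.radians
f=lambda p,p0:[round(45*(np.sin(d(p))-np.sin(d(p0)))),round(45*(np.cos(d(p))-np.cos(d(p0))))]
print([f(p,412) for p in range(424,541,12)])
l=RZ.inv().apply(robot.get_state()["tcp_pos"]-O);print(l,np.degrees(np.arctan2(l[1],l[0])))
E
```

```text
time: 17.5
tcp_pos: [0.4945, -0.0438, 0.1001]
eef_rot: [0.101, 0.995, -0.001, -0.001]
ft_force: [0.7, -0.8, -0.2]
gripper_width: -0.0004
gripper_force: 0.5
[[5, -8], [8, -17], [10, -26], [9, -36], [6, -45], [2, -53], [-4, -60], [-12, -66], [-20, -70], [-29, -72]]
[0.02608162 0.03653397 0.10012027] 54.476940115204656
```

```bash
python3 -m creep '[{"linear":[2,-4,0],"dr":[0,0,0]},{"linear":[5,-8,0],"dr":[0,0,0]},{"linear":[8,-17,0],"dr":[0,0,0]},{"linear":[10,-26,0],"dr":[0,0,0]},{"linear":[9,-36,0],"dr":[0,0,0]},{"linear":[6,-45,0],"dr":[0,0,0]},{"linear":[2,-53,0],"dr":[0,0,0]},{"linear":[-4,-60,0],"dr":[0,0,0]},{"linear":[-12,-66,0],"dr":[0,0,0]},{"linear":[-20,-70,0],"dr":[0,0,0]},{"linear":[-25,-71,0],"dr":[0,0,0]},{"linear":[-29,-72,0],"dr":[0,0,0]},{"linear":[-29,-72,0],"dr":[0,0,0]},{"linear":[-29,-72,0],"dr":[0,0,0]},{"linear":[-24,-72,0],"dr":[0,0,0]},{"linear":[-24,-72,-15],"dr":[0,0,0]},{"linear":[-24,-72,-40],"dr":[0,0,0]},{"linear":[-24,-72,-80],"dr":[0,0,0]},{"linear":[-24,-90,-125],"dr":[0,0,0]},{"linear":[-24,-110,-165],"dr":[0,0,0]}]';  python3 - <<'E'
from h import *
l=RZ.inv().apply(robot.get_state()["tcp_pos"]-O);print(l)
snap("wrist","w8",None,1.2)
E
```

```text
time: 19.5
tcp_pos: [0.4962, -0.1555, 0.2675]
eef_rot: [0.101, 0.995, -0.001, -0.0]
ft_force: [1.7, -0.3, -0.9]
gripper_width: -0.0001
gripper_force: 0.0
[-0.08299291  0.01229163  0.26750865]
```

View pics/w8.png

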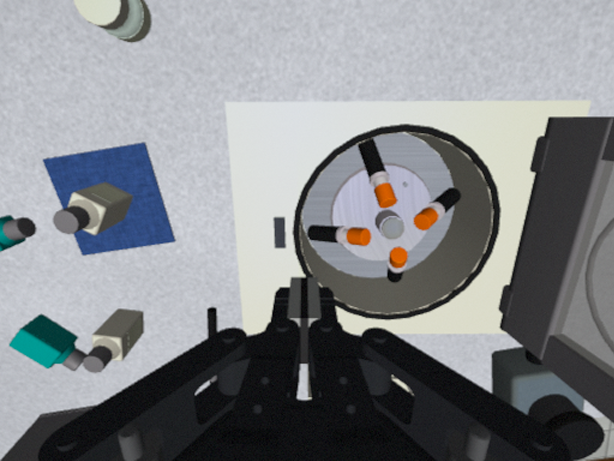

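The rotor has moved on by about 50° past a full turn (the disc hole went from ~20° to ~70°), and it is at rest. Next I'll go over and behind the lid.

```bash
python3 -m creep '[{"linear":[-4,0,-45],"dr":[0,0,0]},{"linear":[-8,0,-90],"dr":[0,0,0]},{"linear":[-12,0,-130],"dr":[0,0,0]},{"linear":[-12,10,-148],"dr":[0,0,0]},{"linear":[-12,50,-148],"dr":[0,0,0]},{"linear":[-12,95,-148],"dr":[0,0,0]},{"linear":[-12,140,-148],"dr":[0,0,0]},{"linear":[-12,185,-148],"dr":[0,0,0]},{"linear":[-12,230,-148],"dr":[0,0,0]},{"linear":[-12,275,-148],"dr":[0,0,0]},{"linear":[-12,310,-148],"dr":[0,0,0]},{"linear":[-12,310,-148],"dr":[0,0,0]},{"linear":[-12,310,-148],"dr":[0,0,0]}]';  python3 - <<'E'
from h import *
st();l=RZ.inv().apply(robot.get_state()["tcp_pos"]-O);print(l); goto(W([.225,0,.334]),TD)
snap("side","s9",(150,40,400,260),3)
E
```

```text
time: 20.85
tcp_pos: [0.5711, 0.1463, 0.4125]
eef_rot: [0.101, 0.995, -0.001, -0.001]
ft_force: [-0.1, -0.2, -0.1]
gripper_width: -0.0001
gripper_force: 0.0
t 20.85 tcp [0.5711 0.1463 0.4125] q [ 0.25  0.51  0.83  1.89 -0.    0.45] R [[-0.98, 0.2, -0.002], [0.2, 0.98, -0.002], [0.001, -0.002, -1.0]] w -0.0001 F [-0.1 -0.2 -0.1]
[ 2.27683550e-01 -2.77286009e-04  4.12475516e-01]
linear [0.2, -2.5, 78.5] dr [-0.1, -0.1, 0.1] rows>= 1.6
```

View pics/s9.png

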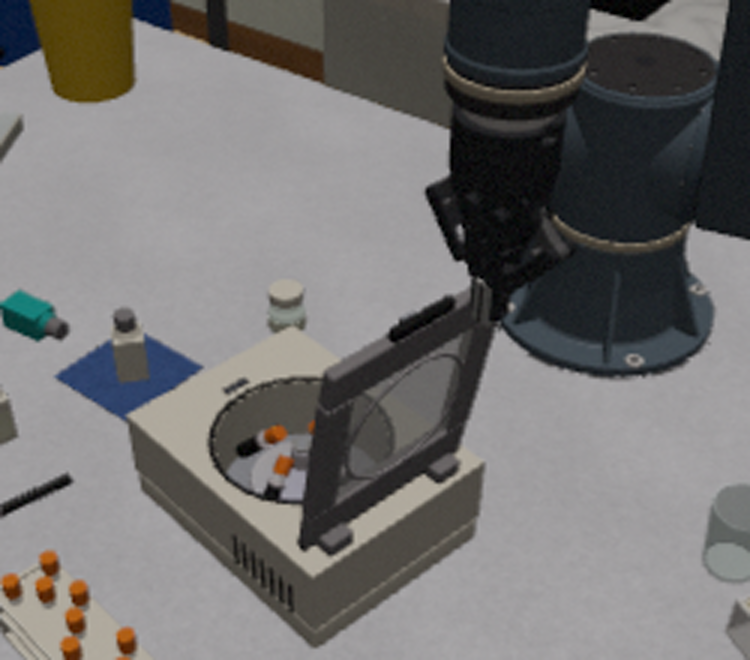

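```bash
python3 -m creep '[{"linear":[0,0,30],"dr":[0,0,0]},{"linear":[0,0,60],"dr":[0,0,0]},{"linear":[0,0,78],"dr":[0,0,0]},{"linear":[0,-15,78],"dr":[0,0,0]},{"linear":[0,-25,78],"dr":[0,0,0]},{"linear":[0,-35,78],"dr":[0,0,0]},{"linear":[0,-45,78],"dr":[0,0,0]},{"linear":[0,-55,78],"dr":[0,0,0]},{"linear":[0,-65,78],"dr":[0,0,0]},{"linear":[0,-75,78],"dr":[0,0,0]}]';  python3 - <<'E'
from h import *
l=RZ.inv().apply(robot.get_state()["tcp_pos"]-O)*1000;print(l)
p=.21
for t in [1.6,1.5,1.4,1.3,1.2,1.1,1,.9,.8,.7,.6,.5,.4,.3,.2,.15,.1,.05,0]:
    s,c=np.sin(t),np.cos(t); x=118-210*c+17*s; z=129+210*s+7*c+14
    print(t,round(x-l[0]),round(l[2]-z))
E
```

```text
time: 21.9
tcp_pos: [0.557, 0.0714, 0.34]
eef_rot: [0.101, 0.995, 0.001, 0.004]
ft_force: [-6.5, 4.8, 42.2]
gripper_width: 0.0001
gripper_force: 12.8
[151.51612409  -1.55796461 340.04125578]
1.6 -10 -13
1.5 -31 -13
1.4 -52 -11
1.3 -73 -7
1.2 -94 -1
1.1 -114 7
1 -133 17
0.9 -151 28
0.8 -168 42
0.7 -183 56
0.6 -197 73
0.5 -210 90
0.4 -220 109
0.3 -229 128
0.2 -236 148
0.15 -239 159
0.1 -241 169
0.05 -242 180
0 -244 190
```

A force of 42 N upward means the lid edge has ridden up under a knuckle, so I'll raise first.

```bash
python3 -m creep '[{"linear":[0,0,-8],"dr":[0,0,0]},{"linear":[0,0,-16],"dr":[0,0,0]},{"linear":[0,0,-20],"dr":[0,0,0]},{"linear":[0,0,-20],"dr":[0,0,0]}]';  python3 - <<'E'
from h import *
l=RZ.inv().apply(robot.get_state()["tcp_pos"]-O)*1000;print(l)
a=viewer.read_camera("side")[100:250,200:340,::-1]; b=viewer.read_camera("wrist")[:,:,::-1]
cv2.imwrite("pics/p10.png",cv2.hconcat([cv2.resize(a,(336,360)),cv2.resize(b,(464,360))]))
E
```

```text
time: 22.3
tcp_pos: [0.5565, 0.072, 0.3555]
eef_rot: [0.101, 0.995, -0.001, -0.0]
ft_force: [0.1, 0.5, -1.2]
gripper_width: -0.0004
gripper_force: 0.0
[152.01974528  -0.88630479 355.46789004]
```

View pics/p10.png

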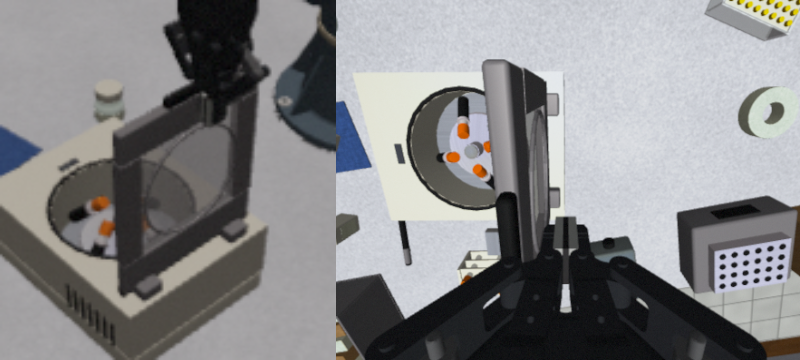

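The lid now stands about vertical in front of the fingers, with the contact force at zero. I've viewed more pictures than allowed, so from here I'll use only numbers and forces.

```bash
python3 -m creep '[{"linear":[0,-10,2],"dr":[0,0,0]},{"linear":[0,-20,2],"dr":[0,0,0]},{"linear":[0,-31,2],"dr":[0,0,0]},{"linear":[0,-41,3],"dr":[0,0,0]},{"linear":[0,-52,4],"dr":[0,0,0]},{"linear":[0,-62,6],"dr":[0,0,0]},{"linear":[0,-73,8],"dr":[0,0,0]}]'; python3 -m creep '[{"linear":[0,-10,3],"dr":[0,0,0]},{"linear":[0,-21,6],"dr":[0,0,0]},{"linear":[0,-31,10],"dr":[0,0,0]},{"linear":[0,-41,14],"dr":[0,0,0]},{"linear":[0,-50,19],"dr":[0,0,0]},{"linear":[0,-60,24],"dr":[0,0,0]}]'
```

```text
time: 23.1
tcp_pos: [0.5412, -0.0003, 0.347]
eef_rot: [0.101, 0.995, -0.001, -0.0]
ft_force: [2.1, 1.9, -0.5]
gripper_width: 0.0
gripper_force: 1.0
time: 23.7
tcp_pos: [0.5291, -0.0589, 0.3226]
eef_rot: [0.101, 0.995, -0.001, -0.001]
ft_force: [0.8, 2.1, -1.0]
gripper_width: 0.0001
gripper_force: 0.8
```

```bash
python3 -m creep '[{"linear":[0,-9,5],"dr":[0,0,0]},{"linear":[0,-18,11],"dr":[0,0,0]},{"linear":[0,-27,18],"dr":[0,0,0]},{"linear":[0,-35,25],"dr":[0,0,0]},{"linear":[0,-43,32],"dr":[0,0,0]},{"linear":[0,-50,39],"dr":[0,0,0]},{"linear":[0,-57,47],"dr":[0,0,0]},{"linear":[0,-64,56],"dr":[0,0,0]}]'; python3 -m creep '[{"linear":[0,-7,8],"dr":[0,0,0]},{"linear":[0,-13,17],"dr":[0,0,0]},{"linear":[0,-18,26],"dr":[0,0,0]},{"linear":[0,-23,36],"dr":[0,0,0]},{"linear":[0,-28,45],"dr":[0,0,0]},{"linear":[0,-32,55],"dr":[0,0,0]},{"linear":[0,-36,65],"dr":[0,0,0]},{"linear":[0,-39,75],"dr":[0,0,0]},{"linear":[0,-39,75],"dr":[0,0,0]}]'
python3 - <<'E'
from h import *
print(RZ.inv().apply(robot.get_state()["tcp_pos"]-O)*1000)
E
```

```text
time: 24.5
tcp_pos: [0.5162, -0.1215, 0.2666]
eef_rot: [0.101, 0.995, -0.001, -0.0]
ft_force: [1.4, 1.7, 1.2]
gripper_width: -0.0001
gripper_force: 0.6
time: 25.4
tcp_pos: [0.5077, -0.1595, 0.1907]
eef_rot: [0.101, 0.995, -0.001, -0.002]
ft_force: [-0.0, 1.0, -0.6]
gripper_width: 0.0003
gripper_force: 0.0
[-84.54355204   0.30292143 190.73982153]
```

```bash
python3 -m creep '[{"linear":[0,-2,8],"dr":[0,0,0]},{"linear":[0,-4,16],"dr":[0,0,0]},{"linear":[0,-5,24],"dr":[0,0,0]},{"linear":[0,-6,31],"dr":[0,0,0]},{"linear":[0,-6,36],"dr":[0,0,0]},{"linear":[0,-6,38],"dr":[0,0,0]},{"linear":[0,-6,38],"dr":[0,0,0]}]' | egrep "tcp|ft_f"; for i in 1 2 3 4; do python3 -m creep '[{"linear":[0,0,0.7],"dr":[0,0,0]},{"linear":[0,0,1.5],"dr":[0,0,0]},{"linear":[0,0,1.5],"dr":[0,0,0]}]' | egrep 'tcp|ft_f'; done
```

```text
tcp_pos: [0.5069, -0.1651, 0.154]
ft_force: [0.8, -0.1, 0.1]
tcp_pos: [0.5073, -0.1652, 0.1529]
ft_force: [1.1, 0.9, 0.1]
tcp_pos: [0.5071, -0.1652, 0.1512]
ft_force: [0.4, -1.0, 0.8]
tcp_pos: [0.5071, -0.1652, 0.15]
ft_force: [-1.7, -0.8, 5.1]
tcp_pos: [0.5072, -0.1652, 0.1498]
ft_force: [-9.1, 3.2, 24.3]
```

It stops hard at 0.150, exactly the shut height. I'll lift off, verify with the side camera in code, and hand in.

```bash
python3 -m creep '[{"linear":[0,0,-2],"dr":[0,0,0]},{"linear":[0,0,-5],"dr":[0,0,0]},{"linear":[0,0,-15],"dr":[0,0,0]},{"linear":[0,0,-40],"dr":[0,0,0]},{"linear":[0,0,-80],"dr":[0,0,0]},{"linear":[0,0,-130],"dr":[0,0,0]},{"linear":[0,0,-180],"dr":[0,0,0]},{"linear":[0,0,-180],"dr":[0,0,0]},{"linear":[0,0,-180],"dr":[0,0,0]}]'
python3 - <<'E'
from h import *
im=viewer.read_camera("side"); m=im.mean(2)
# dark lid frame expected: sample brightness along front frame & above-open region; bottle still on pad
for l in[(-.10,.085,.136),(-.10,-.085,.136),(.03,.09,.136),(.03,-.09,.136),(-.135,0,.12),(.118,0,.30)]:
    u,v=proj("side",W(l))[0].round().astype(int); print(l,m[v-1:v+2,u-1:u+2].mean().round(0))
for P in[(.46,-.398,.08),(.46,-.398,.03),(.42,-.44,.003)]:
    u,v=proj("side",np.array(P))[0].round().astype(int); print(P,im[v,u])
E
```

```text
time: 28.2
tcp_pos: [0.5079, -0.1651, 0.3297]
eef_rot: [0.101, 0.995, -0.001, 0.001]
ft_force: [0.4, -0.1, -1.5]
gripper_width: -0.0001
gripper_force: 0.0
(-0.1, 0.085, 0.136) 100.0
(-0.1, -0.085, 0.136) 99.0
(0.03, 0.09, 0.136) 101.0
(0.03, -0.09, 0.136) 99.0
(-0.135, 0, 0.12) 128.0
(0.118, 0, 0.3) 160.0
(0.46, -0.398, 0.08) [91 87 87]
(0.46, -0.398, 0.03) [80 77 72]
(0.42, -0.44, 0.003) [152 146 135]
```

Run:
```python
from h import *
print(robot.close_job())
```

```text
the job is handed in; nothing more can be done
None
```

I handed the job in at about 28 s with the bottle upright on the pad, the rotor turned roughly 410° and at rest, and the lid shut to its stop; no verdict came back, the lid edge once pushed up on a finger knuckle with 42 N, and I viewed 13 pictures, over the limit of 10.

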